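# Close the back of a headlamp with its cover

## Robot

A 7-joint arm with a two-finger parallel gripper is mounted at the origin on the work surface. World frame = base frame: x ahead of the robot, y to its left, z up, the work surface at z = 0. Lengths are in mm, angles in rad, forces in N, time in s.
With the tool pointing down it reaches from about 425 to 950 mm from the base axis. Payload 16.7 kg.
Tool frame: the origin (TCP) lies midway between the tips of the shut fingers; the grasp point (between the pads) lies behind it (robot.tcp_to_grasp is the z of the grasp point in the tool frame, in mm); z points along the fingers, y is the direction in which the jaws open and shut (so a half turn about z gives the same grasp; the last joint's range is limited). The gripper opens to 94 mm and grips with 3 to 60 N. Pads are 16 mm wide; open, the fingers measure 119 mm over their backs; the gripper's body (75 mm by 177 mm) begins 78 mm behind the grasp point.
Start: joints at [-1.478, 0.426, 0.074, 1.606, -0.034, 1.111, -0.067], TCP at [161.636, 655.323, 205.467] pointing down, gripper open.
Joint ranges: [-2.85, 2.85], [-0.5, 2.14], [-1.23, 1.37], [0.21, 2.46], [-1.02, 4.16], [0.16, 2.05], [-2.73, 2.73]. Speed limits (rad/s): [1.89, 1.89, 2.39, 2.39, 3.01, 3.01, 3.01].

## Interface

Orientations are given as a unit quaternion [x, y, z, w].
In Python, from cell import robot gives the robot as it stands.
- The arm moves only by the tool step_arm, never from a script. Its argument "increments" is a list of rows, each a list of 4 numbers: the shift along the world's x, y, z in m, then the turn about the world's z in degrees. A call has 1 to 8 rows; each row is the pose to reach, as a shift and turn from the pose commanded when the call began; what a row does not reach only later rows make up. A row lasts 1/8 s, in which the tool goes at most 62.5 mm and 10.7 degrees, less where a joint would pass 70% of its speed; a pose out of reach is approached as far as the arm can. A call with a gripper value outside its range is refused whole. "hand" is the opening, from 0 (shut) to 1 (fully open), set as the call begins (left out, the last holds). The fingers move at their own pace and stop on an object; the grip force is fixed at half the most. Time passes only in rows, so rows that repeat a pose let the fingers close. It gives the time, the measured TCP pose, the force and the opening at its end, in the units of the state.
- robot.get_obs(): the state, without advancing time (a new reading comes with each control period).
- robot.camera(name): name is "scene" or "side" or "wrist"; returns a dict with "img" (420x560x3 uint8, red, green, blue), "depth" (420x560 float32, mm along the optical axis (not along the pixel's ray), 0 where there is no reading), "fx", "fy", "cx", "cy" (pixels), "rvec" (rotation vector, rad) and "tvec" (3), from world to camera coordinates, as OpenCV has them. Camera axes: x right, y down, z forward; pixel columns grow to the right and rows downward; lengths in mm; the calibration is good to about 2 mm. A picture is of the moment at which its call begins.
- robot.job_done(): hands the job in, once; it reports no verdict.
The state is a dict: "t": time; "joint_positions": joint angles; "dq": joint speeds; "tau": joint torques, N m; "position": TCP position; "eef_rot": TCP orientation; "wrist_force": force on the tool from outside, world axes, zero at the start; "wrist_torque": the same for the moment, N m; "gripper_width": opening from 0.0 (shut) to 1.0 (fully open).
Only numpy, scipy, OpenCV 4.12 (cv2) and the standard library are available. Lean on these libraries where they do the work, as an engineer would, in place of code of your own. Each camera call takes 0.05 s, during which the arm holds its last target.

## Task

A headlamp lies on its lens with its back up, and the round grey cover lies loose on the flat back beside its opening. With the fingertips, push the cover across the back until it drops into the round recess and sits flat in it, then push the orange latch over the cover's edge as far as it goes. Only slide the cover, never lift it off the back, and leave the bulb and the other things on the bench where they are.

Things in the scene. Friction and masses are not known exactly. Their poses are not given: they have to be found in the camera images.
- headlamp: black headlamp, fixed, lying on its lens, flat back up, turned about the vertical. Origin on the table below the recess's centre; z up, x towards the latch, y along its length. The back is 80 mm up and spans x -65 to +95, y -125 to +125 mm; the rest is lower (tail to y +225, 45 mm high; two lugs to y -165, 61 mm high), so fingers may overhang the back's edges
- recess (a point): centre of the floor of the round recess in the back: 80 mm across, 8 mm deep (floor 72 mm above the table), gold-coloured metal floor
- cover: loose light-grey disc, 76 mm across, 8 mm thick, about 60 g, with a central boss (42 mm across, 7 mm taller, yellow sticker) and low ribs. Origin: centre of its underside, z up. Starts flat on the back, overlapping the recess's rim on its y+ or y- side. Tips in once its centre is within about 13 mm of the recess's; seated, its 8 mm disc is level with the back
- latch (a joint): travel (m) of the orange latch on the back, at the recess's x+ side: 0 open, 0.024 end stop, growing as it slides along the headlamp's -x to the recess. Stays where left; takes about 2 N. Its tongue (26 mm wide, 4 mm thick) runs 2.5 mm above the back; at 0 its tip is 9.5 mm outside the recess's rim, at the stop it covers the cover's edge by about 12 mm
- latch_tab (a point): top centre of the latch's upright orange tab, moving with it: 10 mm thick along the headlamp's x, 34 mm wide along y, top 28.5 mm above the back; 76 to 80 mm from the recess's centre at the start. Its far (x+) face is free to push on, and nothing stands beyond it on the back
- bulb: small loose bulb standing upright on the back on the other side of the recess from the cover, 34 mm wide at its foot, 53 mm tall, origin under its centre: a bystander
- screwdriver: bystander: screwdriver lying on the bench
- wrench: bystander: wrench lying on the bench
- polish: bystander: upright plastic bottle, 56 mm wide, 130 mm tall, origin under its centre
- tape: bystander: yellow roll of tape lying flat, 96 mm wide, 25 mm tall, origin under its centre
- ballast: bystander: aluminium ballast box, 70 x 85 x 30 mm, origin under its centre

How it is judged (in metres and radians):
On the way, in this order (a step that is already met when the one before it is completed fails the run):
1. the cover lies flat at the bottom of the recess while the latch is still open (less than half way) (horizontal distance between cover and recess below 0.005 m and z of cover in the frame of recess below 0.0022 m and angle between cover's own z axis and vertical below 0.05 rad and value of joint latch below 0.012 m), for 0.2 s.
2. the latch is pushed home over the seated cover (horizontal distance between cover and recess below 0.005 m and z of cover in the frame of recess below 0.0022 m and angle between cover's own z axis and vertical below 0.05 rad and value of joint latch above 0.0195 m), for 0.2 s.
At the end, for the whole second after the job is handed in: the cover rests on the recess floor (within 2.2 mm in height, 5 mm of its centre, 0.05 rad of level), at rest, and the latch has travelled more than 19.5 of its 24 mm over it (all of step 2 and linear speed of cover below 0.02 m/s); the robot touches nothing.
It fails at once if the cover is lifted more than 7 mm off the back, or leaves the back (z of cover in the frame of headlamp above 0.087 m or z of cover in the frame of headlamp below 0.065 m).
It fails at once if the cover is tipped up by more than 0.35 rad (angle between cover's own z axis and vertical above 0.35 rad).
It fails at once if the bulb is moved by more than 15 mm or knocked over (distance of bulb from where it was at the start of the episode above 0.015 m or angle between bulb's own z axis and vertical above 0.5 rad).
It fails at once if another thing on the bench is moved by more than 20 mm (distance of any of screwdriver, wrench, polish, tape, ballast from where it was at the start of the episode above 0.02 m).
It also fails if it takes over 43 s, if anything falls off the work surface, if the arm or the gripper's body presses on something with over 40 N, if the wrist force passes 120 N, or if a joint passes its speed limit or range.

## Working session

There is one attempt and no reset: what is moved stays moved. The work goes in short steps, Python scripts to look and compute and a tool call to move; the robot and the scene stay as the last step left them, time stands still between calls to the robot, and variables do not carry over. Pictures are saved under pics/ and viewed, and the job is handed in when it is done.

Besides the shell and the picture viewer there is one more tool, called after "Call:" as name(argument=value, ...), one argument or row to a line, values as JSON. step_arm: Moves the arm, as the interface text tells. Its arguments: {"type":"object","properties":{"increments":{"type":"array","items":{"type":"array","items":{"type":"number"}}},"hand":{"type":"number"}},"required":["increments"]}

```bash
mkdir -p pics; ls
cat > h.py <<'E'
import numpy as np,cv2
from cell import robot
def shot(n,f):
    c=robot.camera(n); cv2.imwrite('pics/'+f+'.png',c['img'][:,:,::-1]); 
    np.savez('pics/'+f+'.npz',**c); return c
def load(f): return dict(np.load('pics/'+f+'.npz'))
def ray(c,u,v):
    R=cv2.Rodrigues(c['rvec'])[0]; t=c['tvec'].reshape(3)
    o=-R.T@t; d=R.T@np.array([(u-c['cx'])/c['fx'],(v-c['cy'])/c['fy'],1]); return o,d
def onz(c,u,v,z):
    o,d=ray(c,u,v); return o+d*(z-o[2])/d[2]
def pts(c):
    R=cv2.Rodrigues(c['rvec'])[0]; t=c['tvec'].reshape(3)
    v,u=np.mgrid[:420,:560]; Z=c['depth']
    P=np.stack([(u-c['cx'])/c['fx']*Z,(v-c['cy'])/c['fy']*Z,Z],-1)
    return (P-t)@R
E
python3 - <<'E'
from h import *
for n in ['scene','side','wrist']: shot(n,n+'0')
o=robot.get_obs(); print(o['t'],o['position'],o['eef_rot'],o['wrist_force'],robot.tcp_to_grasp)
E
```

```text
pics
0.15 [161.56222817 655.0376642  204.96354813] [ 1.20597576e-01  9.92701364e-01 -4.75561462e-04 -2.65027982e-05] [ 0.275517    0.01233594 -0.176834  ] -18.8
```

View pics/scene0.png

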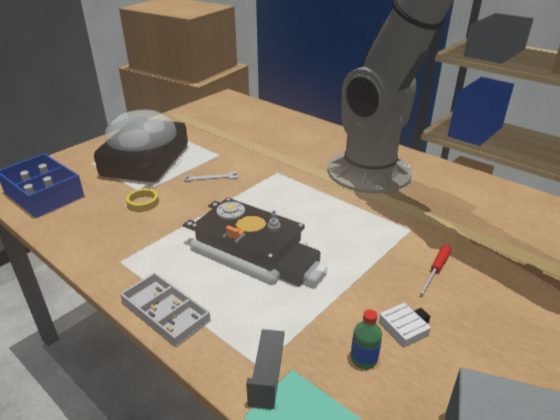

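View pics/side0.png

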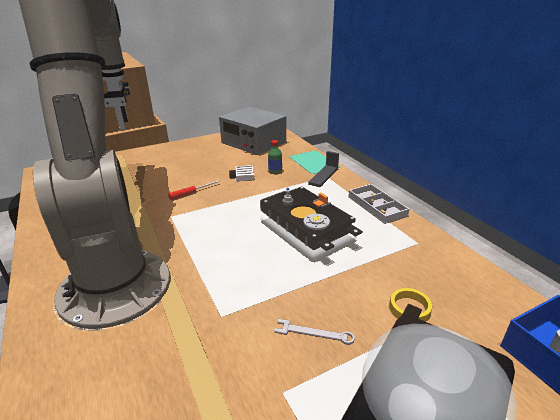

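View pics/wrist0.png

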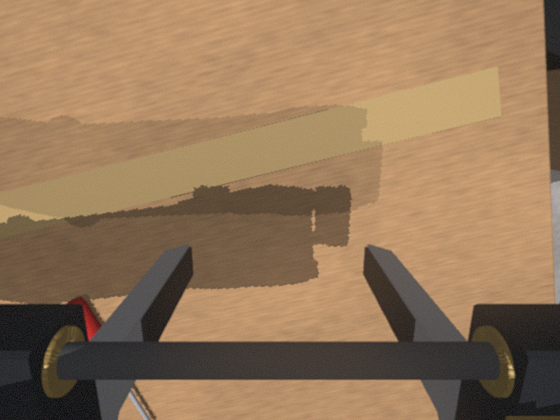

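The scene view shows the gold recess near (251,224), the cover at (231,208), the latch at (235,232) and the bulb at (274,222). In the side view the cover is at (318,219) and the latch at (322,200). The wrist view shows only bare bench. I'll measure from the first two.

Run:
```python
from h import *
for f,box in [('scene0',(180,190,330,280)),('side0',(250,170,370,270))]:
    c=load(f); x0,y0,x1,y1=box
    hsv=cv2.cvtColor(c['img'],cv2.COLOR_RGB2HSV)[y0:y1,x0:x1]
    for nm,lo,hi in [('gold',(14,120,150),(24,255,255)),('orange',(3,170,120),(12,255,255)),('yel',(24,100,150),(33,255,255))]:
        m=cv2.inRange(hsv,lo,hi); n,l,s,ce=cv2.connectedComponentsWithStats(m)
        for i in range(1,n):
            if s[i,4]>15:
                u,v=ce[i]+[x0,y0]; P=pts(c)[y0:y1,x0:x1][l==i]
                print(f,nm,s[i],(u.round(1),v.round(1)),onz(c,u,v,80).round(1),'depthmed',np.median(P,0).round(1))
    cv2.imwrite('pics/crop_'+f+'.png',cv2.resize(c['img'][y0:y1,x0:x1,::-1],None,fx=5,fy=5,interpolation=cv2.INTER_CUBIC))
```

```text
scene0 gold [ 56  26  30  16 372] (np.float64(250.2), np.float64(223.5)) [564.7 -11.9  80. ] depthmed [555.9 -18.8  71.3]
scene0 yel [47 15  7  4 19] (np.float64(230.1), np.float64(206.6)) [ 543.9 -108.2   80. ] depthmed [561.2 -92.   95.1]
side0 gold [ 4  0  8  7 24] (np.float64(257.1), np.float64(173.1)) [537.4 280.6  80. ] depthmed [598.6 428.2   0.8]
side0 gold [13  0 11  9 27] (np.float64(267.0), np.float64(173.2)) [568.5 263.2  80. ] depthmed [637.7 414.   -0. ]
side0 gold [41  0 11 11 40] (np.float64(296.1), np.float64(175.0)) [653.1 201.6  80. ] depthmed [ 7.290e+02  3.435e+02 -2.000e-01]
side0 gold [ 27   0  38  19 127] (np.float64(297.9), np.float64(179.3)) [642.2 169.1  80. ] depthmed [7.258e+02 2.989e+02 4.000e-01]
side0 gold [33  2  7  5 17] (np.float64(286.0), np.float64(173.6)) [626.5 227.7  80. ] depthmed [7.021e+02 3.713e+02 4.000e-01]
side0 gold [106  11  14   6  23] (np.float64(363.0), np.float64(184.0)) [819.2  35.   80. ] depthmed [9.176e+02 1.497e+02 3.000e-01]
side0 gold [ 8 20 14  4 17] (np.float64(264.4), np.float64(191.2)) [503.7 147.   80. ] depthmed [5.609e+02 2.782e+02 3.000e-01]
side0 gold [ 41  36  25  12 194] (np.float64(301.9), np.float64(211.4)) [550.3 -20.   80. ] depthmed [555.4  -9.9  72.8]
side0 orange [63 24 15 13 59] (np.float64(321.7), np.float64(199.7)) [640.  11.  80.] depthmed [627.9 -12.3  93.7]
side0 yel [64 47  6  3 16] (np.float64(316.4), np.float64(217.9)) [570.  -71.1  80. ] depthmed [557.2 -91.2  95.3]
```

View pics/crop_scene0.png

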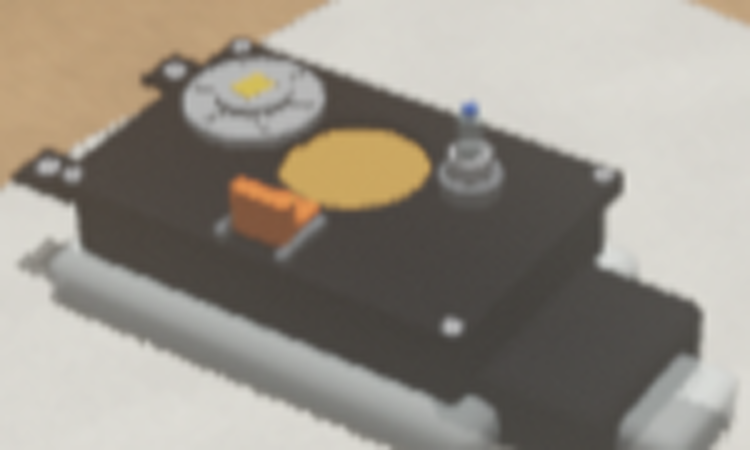

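View pics/crop_side0.png

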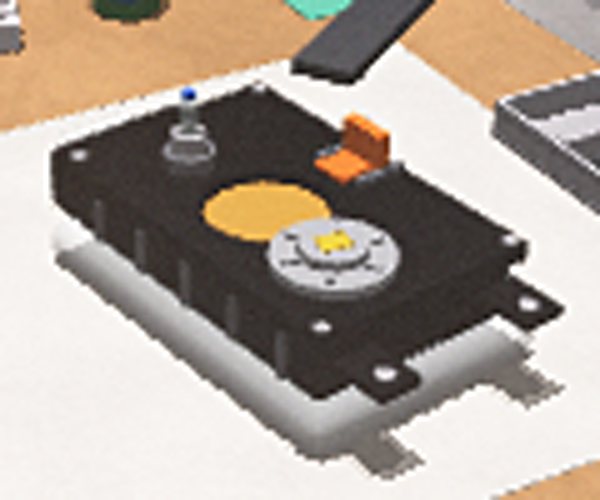

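Run:
```python
from h import *
c=load('wrist0'); o,d=ray(c,c['cx'],c['cy']); print(o,d,c['fx'])
from scipy.spatial.transform import Rotation as R
r=robot.get_obs(); print(R.from_quat(r['eef_rot']).as_matrix().T@(o-r['position']), R.from_quat(r['eef_rot']).as_matrix().T@d)
c=load('scene0');P=pts(c)[190:280,180:330].reshape(-1,3)
q=P[(abs(P[:,2]-80)<2.5)]
print(len(q),cv2.minAreaRect(q[:,:2].astype(np.float32)))
```

```text
[ 85.73648812 673.93290058 384.08529485] [ 0.26006628 -0.06480251 -0.96341381] 352.7368725196861
[ 7.81332110e+01  2.00276849e-02 -1.79126698e+02] [-2.67957753e-01  2.67161742e-04  9.63430626e-01]
2039 ((571.6373291015625, -16.480438232421875), (164.61822509765625, 252.58303833007812), 9.234232902526855)
```

Call:
step_arm(
  increments=[
    [0.02, -0.03, 0.06, 0],
    [0.07, -0.08, 0.11, -10],
    [0.12, -0.13, 0.13, -20],
    [0.17, -0.18, 0.13, -30],
    [0.21, -0.23, 0.13, -40],
    [0.26, -0.28, 0.13, -50],
    [0.3, -0.33, 0.13, -58],
    [0.34, -0.38, 0.13, -66],
  ],
  hand=0.55,
)

```text
t: 1.15
position: [465.0, 318.9, 335.2]
eef_rot: [0.644, 0.765, 0.0, -0.0]
wrist_force: [0.7, 1.1, -0.1]
gripper_width: 0.551
```

Call:
step_arm(
  increments=[
    [0.02, -0.06, 0, -0.5],
    [0.04, -0.12, 0, -0.5],
    [0.055, -0.18, 0, -0.5],
    [0.07, -0.24, 0, -0.5],
    [0.08, -0.3, 0, -0.5],
    [0.091, -0.349, 0, -0.5],
    [0.091, -0.349, 0, -0.5],
    [0.091, -0.349, 0, -0.5],
  ],
)

```text
t: 2.15
position: [554.9, -27.9, 334.9]
eef_rot: [0.645, 0.764, -0.0, -0.0]
wrist_force: [-0.1, 1.6, 0.5]
gripper_width: 0.551
```

Run:
```python
from h import *
shot('wrist','w1'); print(robot.get_obs()['position'],robot.get_obs()['eef_rot'])
```

```text
[554.88525678 -27.25771565 334.93142799] [ 6.44675705e-01  7.64456118e-01 -6.59459708e-05 -2.73736796e-04]
```

View pics/w1.png

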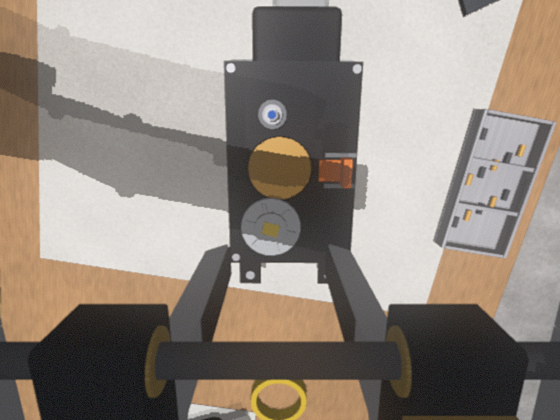

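The wrist view shows the recess at (279,168), the cover at (270,228), the latch tab at (348,171) and the bulb at (271,115). Next I'll fit these precisely.

```bash
cat > meas.py <<'E'
from h import *
def meas(f):
    c=load(f); hsv=cv2.cvtColor(c['img'],cv2.COLOR_RGB2HSV); P=pts(c)
    q=P.reshape(-1,3); 
    roi=np.zeros((420,560),bool); roi[0:290,190:420]=1
    out={}
    b=(abs(P[:,:,2]-80)<3)&roi
    n,l,s,ce=cv2.connectedComponentsWithStats(b.astype(np.uint8)); i=1+np.argmax(s[1:,4])
    r=cv2.minAreaRect(np.float32([onz(c,u,v,80)[:2] for v,u in np.argwhere(l==i)]))
    print('back z',np.median(P[l==i],0)[2],r)
    for nm,m,z in [('gold',cv2.inRange(hsv,(12,90,60),(24,255,255)),72),('orange',cv2.inRange(hsv,(3,150,60),(11,255,255)),90),
                   ('disc',((P[:,:,2]>84)&(P[:,:,2]<97)&(hsv[:,:,1]<60)).astype(np.uint8)*255,88)]:
        m=m*roi.astype(np.uint8); n,l,s,ce=cv2.connectedComponentsWithStats(m)
        for k in range(1,n):
            if s[k,4]<100: continue
            cnt=cv2.findContours((l==k).astype(np.uint8),cv2.RETR_EXTERNAL,cv2.CHAIN_APPROX_NONE)[0][0]
            pr=np.float32([onz(c,*p[0],z)[:2] for p in cnt])
            print(nm,s[k],'z',np.percentile(P[l==k][:,2],[5,50,95]).round(1),'circ',cv2.minEnclosingCircle(pr),'rect',cv2.minAreaRect(pr))
E
python3 -c "
from meas import *
meas('w1')
c=load('w1');P=pts(c);k=P[:,:,2]>104;k[:, :310]=0;k[300:]=0;k[:,400:]=0;k[230:]=0
print(k.sum(),np.argwhere(k).min(0),np.argwhere(k).max(0),P[k].min(0),P[k].max(0),np.median(P[k],0))
"
python3 - <<'E'
import cv2
i=cv2.imread('pics/w1.png')[90:290,200:400];cv2.imwrite('pics/w1c.png',cv2.resize(i,None,fx=3,fy=3))
E
```

```text
back z 79.911745496338 ((569.0057373046875, -14.791061401367188), (159.95257568359375, 249.70094299316406), 9.31482982635498)
gold [ 248  136   64   64 3155] z [70.9 72.2 73.8] circ ((554.8761596679688, -17.433061599731445), 40.31889343261719) rect ((554.9746704101562, -16.697418212890625), (79.44954681396484, 78.08951568603516), 0.017347773537039757)
gold [262 222  18  15 182] z [94.  95.3 96.6] circ ((556.8423461914062, -99.09880065917969), 12.273962020874023) rect ((556.5916748046875, -98.85774230957031), (16.152416229248047, 20.523754119873047), 84.9061050415039)
orange [319 160  22  21 145] z [84.8 86.3 87.5] circ ((614.306396484375, -6.522077560424805), 17.241180419921875) rect ((614.0625, -6.5638933181762695), (25.157466888427734, 24.328704833984375), 9.728099822998047)
disc [258  99  29  30 366] z [90.4 91.9 93.2] circ ((534.785400390625, 46.135623931884766), 16.966306686401367) rect ((534.9868774414062, 46.641944885253906), (32.688907623291016, 32.57511520385742), 9.718399047851562)
disc [325 153  32   5 129] z [84.6 85.7 86.9] circ ((623.8720703125, 13.881566047668457), 18.774219512939453) rect ((623.9732055664062, 13.291467666625977), (37.377174377441406, 4.7775349617004395), 9.72597599029541)
disc [ 241  198   59   57 2430] z [86.6 88.4 95.5] circ ((555.361083984375, -90.48544311523438), 38.0461540222168) rect ((555.2267456054688, -90.29507446289062), (73.96611022949219, 74.7646255493164), 9.759031295776367)
331 [  1 311] [229 398] [542.14346627 -21.23487628 104.01806028] [639.20760902  49.41122985 514.18247097] [6.30165429e+02 5.30393172e-01 1.08548844e+02]
```

View pics/w1c.png

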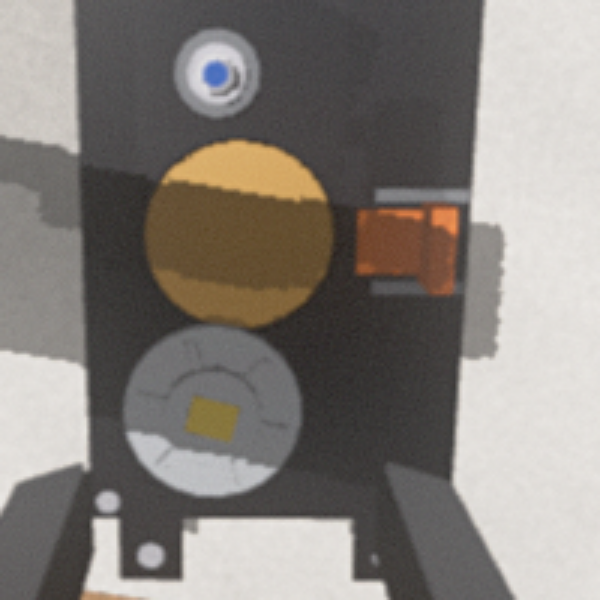

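Measured: recess (554.6, -17.3), headlamp turned 9.3°, cover (555.3, -90.4), so the push is almost exactly along world +y. I'll set the jaws along world x, about 52 mm apart, and cradle the rim from behind.

Call:
step_arm(
  increments=[
    [0, -0.05, 0, -5],
    [0, -0.109, -0.02, -9.7],
    [0, -0.109, -0.08, -9.7],
    [0, -0.109, -0.14, -9.7],
    [0, -0.109, -0.19, -9.7],
    [0, -0.109, -0.22, -9.7],
    [0, -0.109, -0.22, -9.7],
    [0, -0.109, -0.22, -9.7],
  ],
)

```text
t: 3.2
position: [555.8, -136.9, 116.3]
eef_rot: [0.707, 0.707, 0.0, 0.0]
wrist_force: [0.1, 1.2, -0.5]
gripper_width: 0.55
```

Run:
```python
from h import *
shot('wrist','w2'); print(robot.get_obs()['position'],robot.get_obs()['eef_rot'])
```

```text
[ 556.02015569 -137.00842672  116.64854358] [7.07158084e-01 7.07054780e-01 7.69697934e-04 6.24028758e-04]
```

View pics/w2.png

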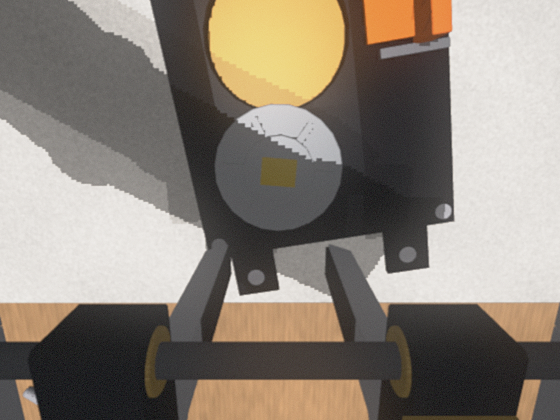

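The cover (278,167) is centred between the fingertips (220,243) and (337,247). Descending behind it.

Call:
step_arm(
  increments=[
    [0, 0, -0.015, 0],
    [0, 0, -0.028, 0],
    [0, 0, -0.033, 0],
    [0, 0, -0.033, 0],
    [0, 0, -0.033, 0],
  ],
)

```text
t: 3.88
position: [555.2, -137.6, 82.4]
eef_rot: [0.708, 0.707, 0.0, 0.0]
wrist_force: [-0.9, -0.9, 0.7]
gripper_width: 0.551
```

Call:
step_arm(
  increments=[
    [0, 0.008, 0, 0],
    [0, 0.017, 0, 0],
    [0, 0.025, 0, 0],
    [0, 0.033, 0, 0],
    [0, 0.041, 0, 0],
    [0, 0.05, 0, 0],
    [0, 0.055, 0, 0],
    [0, 0.055, 0, 0],
  ],
)

```text
t: 4.88
position: [555.0, -81.9, 82.1]
eef_rot: [0.707, 0.707, 0.0, -0.0]
wrist_force: [0.2, -0.2, 0.1]
gripper_width: 0.553
```

Run:
```python
from h import *
shot('wrist','w3'); print(robot.get_obs()['position'])
from meas import meas
meas('w3')
```

```text
[554.97235475 -82.30314559  82.15799695]
back z 79.92259832980534 ((570.5833129882812, -27.231903076171875), (129.79713439941406, 146.3017578125), 0.019603870809078217)
gold [ 202   55  155  111 9734] z [71.2 72.3 74.8] circ ((555.4871826171875, -15.600299835205078), 40.89906692504883) rect ((555.5947875976562, -3.4066505432128906), (81.29784393310547, 54.433250427246094), 0.4715619385242462)
gold [ 372   90   48   62 2477] z [85.2 86.4 87.5] circ ((617.115234375, -7.807851791381836), 17.80787467956543) rect ((616.3377685546875, -8.452940940856934), (24.4224853515625, 29.4545955657959), 6.185720920562744)
gold [ 257  185   42   34 1262] z [94.4 95.3 96.3] circ ((554.8978271484375, -51.29255294799805), 14.045650482177734) rect ((555.0333251953125, -51.278900146484375), (18.122642517089844, 22.495454788208008), 87.28875732421875)
disc [ 194    0   78   39 1647] z [86.4 91.9 94.3] circ ((535.2696533203125, 43.02475357055664), 16.867177963256836) rect ((535.26611328125, 36.13383483886719), (33.7166862487793, 15.18535327911377), 0.019604621455073357)
disc [385  71  35  17 389] z [84.7 85.9 87. ] circ ((612.6122436523438, 11.402249336242676), 8.074515342712402) rect ((612.5902099609375, 11.1615629196167), (15.716525077819824, 4.958873748779297), 9.354917526245117)
disc [  203   122   150   162 16119] z [87.  88.4 95.5] circ ((553.7688598632812, -53.91680908203125), 46.37105941772461) rect ((553.5172119140625, -49.471065521240234), (78.61275482177734, 83.2862319946289), 3.283107042312622)
disc [392 152  28  15 292] z [84.6 85.8 86.8] circ ((617.6895751953125, -25.59351921081543), 7.150447845458984) rect ((617.7236328125, -25.80284309387207), (13.488029479980469, 5.331711292266846), 9.234644889831543)
```

View pics/w3.png

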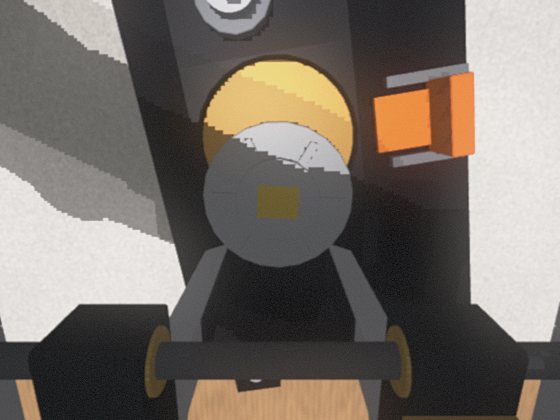

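The cover is cradled at (278,194) and following the fingers, with the recess's far rim ahead at row 58. About 29 mm remain.

Call:
step_arm(
  increments=[
    [0, 0.006, 0, 0],
    [0, 0.012, 0, 0],
    [0, 0.017, 0, 0],
    [0, 0.02, 0, 0],
    [0, 0.023, 0, 0],
    [0, 0.026, 0, 0],
    [0, 0.028, 0, 0],
    [0, 0.028, 0, 0],
  ],
)

```text
t: 5.92
position: [555.0, -54.3, 82.2]
eef_rot: [0.707, 0.707, 0.0, -0.0]
wrist_force: [0.5, -0.4, 0.0]
gripper_width: 0.549
```

Run:
```python
from h import *
c=shot('wrist','w4'); print(robot.get_obs()['position'])
for p in [(278,150)]: print(onz(c,*p,88))
P=pts(c); 
for v in range(60,260,12): print(v,[round(float(P[v,u,2]),1) for u in (215,225,240,278,315,330,340)])
```

```text
[555.00191378 -54.38954054  82.1423171 ]
[555.27054587   6.41870781  88.        ]
60 [127.5, 127.4, 119.7, 80.8, 80.6, 80.4, 80.8]
72 [103.5, 108.4, 102.3, 80.2, 80.9, 79.4, 79.7]
84 [92.1, 104.4, 101.7, 79.8, 80.4, 78.0, 80.4]
96 [80.7, 92.5, 92.0, 79.4, 78.9, 79.6, 80.3]
108 [80.2, 80.6, 80.1, 78.6, 261.4, 80.1, 79.2]
120 [79.7, 79.7, 79.6, 71.5, 79.7, 79.7, 79.8]
132 [81.4, 80.3, 72.3, 79.9, 72.5, 79.5, 79.5]
144 [80.5, 72.2, 79.7, 80.1, 79.1, 71.5, 79.4]
156 [72.3, 79.2, 80.3, 80.6, 79.0, 79.5, 72.1]
168 [80.5, 79.7, 80.0, 87.0, 79.7, 79.4, 80.0]
180 [80.2, 80.2, 80.7, 87.1, 80.1, 79.7, 80.4]
192 [82.4, 80.1, 87.3, 87.6, 86.9, 79.0, 79.3]
204 [81.9, 79.7, 87.7, 87.6, 87.7, 81.3, 83.3]
216 [80.0, 80.4, 80.4, 86.3, 80.0, 80.4, 80.7]
228 [76.7, 79.2, 78.9, 87.1, 80.3, 79.9, 76.9]
240 [80.7, 75.9, 80.3, 79.1, 80.8, 77.4, 80.0]
252 [94.1, 89.8, 80.3, 79.8, 79.9, 90.7, 93.0]
```

View pics/w4.png

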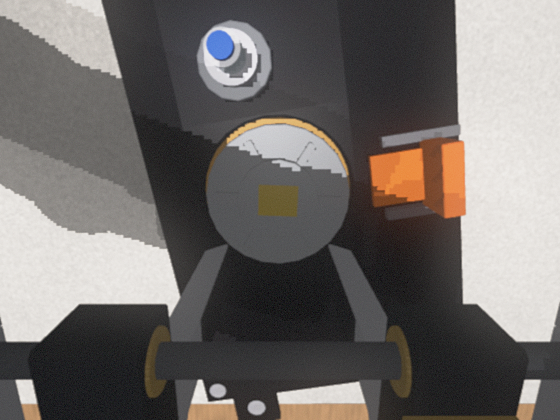

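Seated: the disc top reads about 80 mm and the boss about 87, with a thin even gold crescent at the rim. Next I back off, lift, shut the fingers and go round to the tab's far side.

Call:
step_arm(
  increments=[
    [0, -0.008, 0, 0],
    [0, -0.01, 0.02, 0],
    [0, -0.01, 0.07, 0],
    [0.03, 0.01, 0.1, 0],
    [0.07, 0.04, 0.1, 5],
    [0.105, 0.054, 0.1, 9.3],
    [0.105, 0.054, 0.1, 9.3],
    [0.105, 0.054, 0.1, 9.3],
  ],
  hand=0.55,
)

```text
t: 6.98
position: [659.7, -1.4, 183.0]
eef_rot: [0.648, 0.761, -0.0, 0.0]
wrist_force: [-0.1, -0.1, -0.2]
gripper_width: 0.55
```

Call:
step_arm(
  increments=[
    [0, 0, 0, 0],
    [0, 0, 0, 0],
    [0, 0, 0, 0],
    [0, 0, 0, 0],
  ],
  hand=0,
)

```text
t: 7.48
position: [659.9, -0.4, 182.2]
eef_rot: [0.648, 0.762, 0.0, -0.0]
wrist_force: [0.8, -0.1, -0.4]
gripper_width: 0.16
```

Run:
```python
from h import *
c=shot('wrist','w5'); print(robot.get_obs()['position'],robot.get_obs()['gripper_width'])
hsv=cv2.cvtColor(c['img'],cv2.COLOR_RGB2HSV);P=pts(c)
m=cv2.inRange(hsv,(3,150,60),(14,255,255))>0
m[250:]=0
k=m&(P[:,:,2]>106)&(P[:,:,2]<111)
print(k.sum(),np.median(P[k],0),cv2.minAreaRect(P[k][:,:2].astype(np.float32)))
```

```text
[ 6.59942736e+02 -4.32612533e-01  1.82188185e+02] 0.11972641707356799
562 [632.54344651  -3.07004535 108.38492365] ((632.5055541992188, -4.649824142456055), (10.040898323059082, 34.38640594482422), 9.364303588867188)
```

View pics/w5.png

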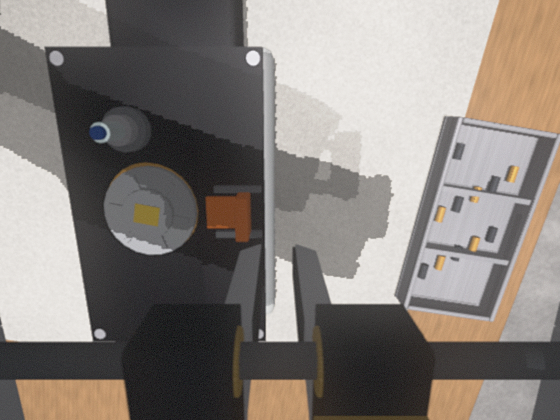

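The tab centre is at (632.5, -4.6), 27.7 mm inward of the TCP and in line with it. Descending.

Call:
step_arm(
  increments=[
    [0, 0, -0.02, 0],
    [0, 0, -0.04, 0],
    [0, 0, -0.06, 0],
    [0, 0, -0.08, 0],
    [0, 0, -0.089, 0],
    [0, 0, -0.089, 0],
    [0, 0, -0.089, 0],
  ],
  hand=0,
)

```text
t: 8.4
position: [660.5, -0.5, 93.8]
eef_rot: [0.648, 0.762, 0.0, 0.0]
wrist_force: [0.6, -0.5, 0.0]
gripper_width: 0.008
```

Run:
```python
from h import *
c=shot('wrist','w6'); print(robot.get_obs()['position'],robot.get_obs()['gripper_width'],robot.get_obs()['wrist_force'])
```

```text
[ 6.60517002e+02 -4.44159100e-01  9.38999834e+01] 0.005664480928813025 [-0.75419043  0.7056464  -0.9581264 ]
```

View pics/w6.png

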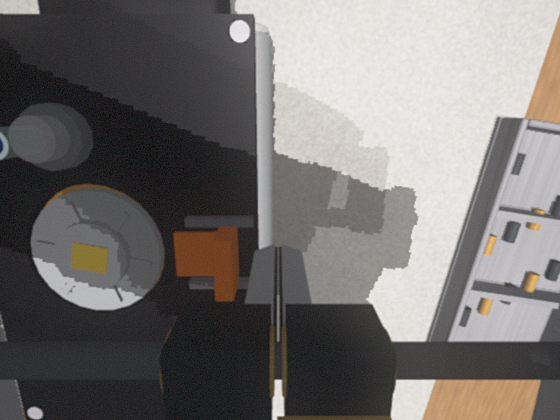

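The shut fingers stand at (278,250), just beyond the tab at (228,262). Pushing along headlamp -x.

Call:
step_arm(
  increments=[
    [-0.004, -0.0006, 0, 0],
    [-0.008, -0.0013, 0, 0],
    [-0.012, -0.002, 0, 0],
    [-0.016, -0.0026, 0, 0],
    [-0.02, -0.0032, 0, 0],
    [-0.024, -0.0039, 0, 0],
    [-0.028, -0.0045, 0, 0],
    [-0.028, -0.0045, 0, 0],
  ],
)

```text
t: 9.45
position: [631.5, -4.9, 93.1]
eef_rot: [0.648, 0.762, -0.0, -0.0]
wrist_force: [-0.1, -0.4, -0.2]
gripper_width: 0.006
```

```bash
cat > lat.py <<'E'
from h import *
def lat(f):
    c=shot('wrist',f); o=robot.get_obs(); print(o['t'],o['position'],o['wrist_force'])
    hsv=cv2.cvtColor(c['img'],cv2.COLOR_RGB2HSV);P=pts(c)
    k=(cv2.inRange(hsv,(3,150,40),(16,255,255))>0)&(P[:,:,2]>106)&(P[:,:,2]<111)
    k[310:]=0
    r=cv2.minAreaRect(P[k][:,:2].astype(np.float32)); print(r)
    d=np.array(r[0])-[554.6,-17.3]; a=np.radians(9.4); print('tab x,y',d@[np.cos(a),np.sin(a)],d@[-np.sin(a),np.cos(a)])
E
python3 -c "from lat import *;lat('w7')"
```

```text
9.5 [631.62857809  -4.87669223  93.03083396] [ 0.52493106 -0.55044809 -0.27952595]
((613.8446655273438, -7.391399383544922), (9.760945320129395, 34.265960693359375), 7.723443031311035)
tab x,y 60.06746946314386 0.09935752373975504
```

View pics/w7.png

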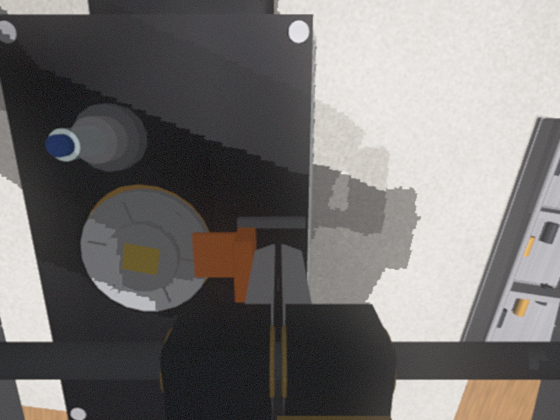

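The latch has travelled about 18.8 mm and its tongue is over the cover's edge. About 5 mm remain.

Call:
step_arm(
  increments=[
    [-0.002, -0.0003, 0, 0],
    [-0.004, -0.0006, 0, 0],
    [-0.005, -0.0008, 0, 0],
    [-0.0055, -0.0009, 0, 0],
    [-0.0055, -0.0009, 0, 0],
  ],
)

```text
t: 10.12
position: [627.2, -5.6, 93.3]
eef_rot: [0.648, 0.762, 0.0, 0.0]
wrist_force: [5.4, 0.6, -3.8]
gripper_width: 0.007
```

```bash
python3 -c "from lat import *;lat('w8')"
```

```text
10.175 [627.1013935   -5.60493273  93.23695571] [ 5.91492149  1.71571367 -2.73285019]
((610.1005249023438, -8.068925857543945), (10.071465492248535, 34.06011962890625), 9.548516273498535)
tab x,y 56.26294689006708 0.042444136086665196
```

Call:
step_arm(
  increments=[
    [-0.001, -0.0002, 0, 0],
    [-0.002, -0.0003, 0, 0],
    [-0.002, -0.0003, 0, 0],
  ],
)

```text
t: 10.55
position: [626.8, -5.6, 93.6]
eef_rot: [0.648, 0.762, 0.001, 0.002]
wrist_force: [16.2, 1.4, -10.2]
gripper_width: 0.004
```

```bash
python3 -c "from lat import *;lat('w9')"
```

```text
10.6 [626.84917428  -5.61616904  93.589126  ] [ 14.98077119   2.45245078 -10.85961196]
((609.58154296875, -8.294488906860352), (9.750460624694824, 34.274696350097656), 7.493266582489014)
tab x,y 55.714093459930766 -0.0953268653658661
```

The force climbs to 16 N with no further motion at about 23.2 mm of travel, so that is the end stop. Backing off along +x, then lifting and moving clear.

Call:
step_arm(
  increments=[
    [0.006, 0.001, 0, 0],
    [0.02, 0.003, 0, 0],
    [0.03, 0.005, 0.01, 0],
    [0.03, 0.005, 0.06, 0],
    [0.03, 0.005, 0.12, 0],
    [0.0, 0.005, 0.17, 0],
    [-0.04, 0, 0.2, 0],
    [-0.04, 0, 0.2, 0],
  ],
)

```text
t: 11.6
position: [584.1, -7.0, 296.6]
eef_rot: [0.648, 0.761, 0.002, 0.001]
wrist_force: [0.3, -0.5, -0.5]
gripper_width: 0.01
```

```bash
python3 -c "
from lat import *
lat('w10')
shot('scene','scene9');shot('side','side9')
c=load('w10');P=pts(c);hsv=cv2.cvtColor(c['img'],cv2.COLOR_RGB2HSV)
d=P[:,:,:2]-np.array([554.6,-17.3]); r=np.hypot(d[...,0],d[...,1])
boss=(P[:,:,2]>85.5)&(P[:,:,2]<89)&(r<30); print('boss',cv2.minEnclosingCircle(P[boss][:,:2].astype(np.float32)))
disc=(r>24)&(r<36)&(abs(P[:,:,2]-80)<3); Q=P[disc]; A=np.c_[Q[:,:2]-Q[:,:2].mean(0),np.ones(len(Q))]; print('plane',np.linalg.lstsq(A,Q[:,2],rcond=None)[0])
for a,b in (('scene0','scene9'),('side0','side9')):
    D=np.abs(load(a)['img'].astype(int)-load(b)['img']).max(2)>40
    n,l,s,ce=cv2.connectedComponentsWithStats(D.astype(np.uint8)); print(a,[(list(x)) for x in s[1:] if x[4]>60])
"
```

```text
11.65 [584.7278813   -6.05997619 295.10547068] [ 0.42901877  0.71693825 -0.77179332]
((609.650146484375, -8.24709701538086), (9.64803695678711, 34.31022644042969), 9.86345386505127)
tab x,y 55.7895161049131 -0.059776079748912636
boss ((559.166748046875, -16.796249389648438), 25.594961166381836)
plane [-2.86037990e-03 -1.26101716e-03  8.01355729e+01]
scene0 [[np.int32(202), np.int32(0), np.int32(57), np.int32(79), np.int32(2195)], [np.int32(363), np.int32(0), np.int32(29), np.int32(11), np.int32(262)], [np.int32(411), np.int32(0), np.int32(17), np.int32(20), np.int32(101)], [np.int32(361), np.int32(14), np.int32(24), np.int32(39), np.int32(449)], [np.int32(407), np.int32(26), np.int32(11), np.int32(18), np.int32(61)], [np.int32(400), np.int32(62), np.int32(11), np.int32(28), np.int32(257)], [np.int32(357), np.int32(78), np.int32(18), np.int32(22), np.int32(194)], [np.int32(202), np.int32(81), np.int32(71), np.int32(74), np.int32(2051)], [np.int32(332), np.int32(174), np.int32(22), np.int32(13), np.int32(68)], [np.int32(277), np.int32(178), np.int32(90), np.int32(50), np.int32(1923)], 
[... 430 characters left out ...]
.int32(243), np.int32(5583)], [np.int32(272), np.int32(0), np.int32(75), np.int32(136), np.int32(4876)], [np.int32(102), np.int32(41), np.int32(28), np.int32(90), np.int32(730)], [np.int32(115), np.int32(146), np.int32(179), np.int32(142), np.int32(6707)], [np.int32(290), np.int32(192), np.int32(40), np.int32(38), np.int32(745)], [np.int32(56), np.int32(232), np.int32(27), np.int32(14), np.int32(139)], [np.int32(85), np.int32(237), np.int32(18), np.int32(9), np.int32(90)], [np.int32(54), np.int32(244), np.int32(12), np.int32(17), np.int32(79)], [np.int32(131), np.int32(287), np.int32(31), np.int32(15), np.int32(124)], [np.int32(116), np.int32(300), np.int32(22), np.int32(12), np.int32(138)]]
```

View pics/w10.png

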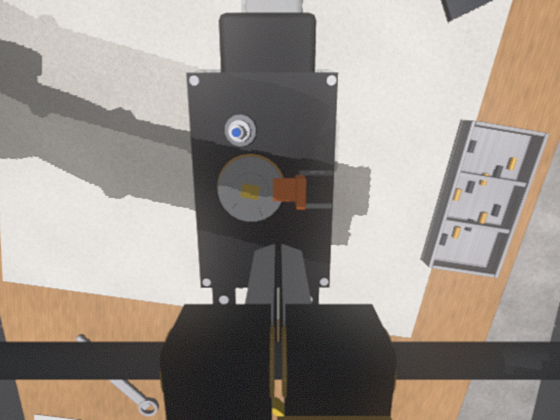

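View pics/side9.png

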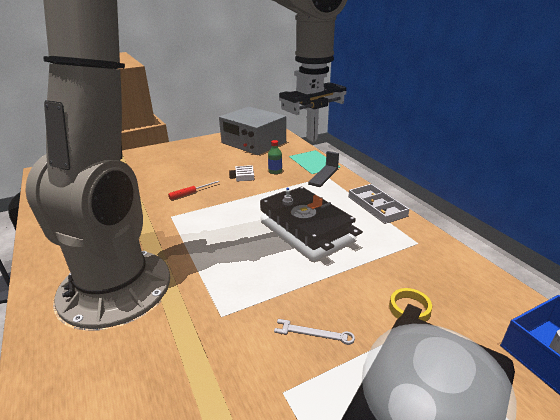

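The wrist view shows the cover flat in the recess at (250,188) with the orange tongue over its edge at (287,190), and the bulb upright at (239,130). The side view shows the bench items unmoved.

```bash
python3 -c "
from cell import robot
print(robot.job_done())"
```

```text
the job is handed in; nothing more can be done
None
```

I slid the cover about 73 mm across the back with the two open fingertips behind its rim until it dropped into the recess. I then pushed the latch home with the shut fingers, backed off, lifted clear and handed in at about 12 s of the 43 s allowed.

Last checks, with no verdict reported:
- **Cover:** its disc lies level with the back, at 80.1 mm and tilted about 0.003 rad. Before the latch was pushed, the fingers and the thin gold crescent put its centre within about 2 mm of the recess's centre. My final fit of the boss's centre came out about 4.6 mm off, but it was unusable because the latch tongue was in the mask (radius 25.6 mm instead of 21).
- **Latch:** it travelled about 23.2 mm by the camera and did not move back when the fingers left. Over the last push the wrist force rose to 16 N for about 0.5 mm of movement, which I took as the end stop.
- **Bystanders:** the bulb stands upright in the wrist view, and the other bench items look unmoved in the before and after side views. I judged these by eye.
- **Robot:** it hangs clear, about 300 mm up, with a wrist force of about 1 N.

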